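Draw the feeding tongs out of the breeding box and hold them over the dish

TASK

Get the fish feeding place ready: first set the white ceramic dish down gently, upright, in the middle of the grey plate, between its two stops, and let go of it. Then take hold of the long white feeding tongs lying in the half-covered breeding box, tilt them handle end up and draw them slantwise out through its short top opening, and finish while still holding them in the gripper: steady, clearly slanting with the tips down, the tips a few centimetres above the centred dish and the tongs touching nothing else. Leave the other things on the shelf alone.

Things in the scene. Friction and masses are not known exactly. Their poses are not given: they have to be found in the camera images.
- dish: round white ceramic feeding dish with a shallow recess (open top), nearly straight sides, 56 mm across, 28 mm high, about 90 g, standing upright on the shelf. Origin: centre of its underside; z up.
- stage: fixed grey plate, 90 (x) x 110 mm (y), top 10 mm above the shelf. Two stops, ridges along y (60 mm long, 8 mm thick, rising 10 mm above the plate's top), at x = -37 and +37 mm, 66 mm apart between inner faces; open towards +y and -y. Origin: centre of the underside, on the shelf; the dish belongs centred over it, on the plate's top.
- breeder: fixed box, black rim and floor, clear walls; outer 290 (x) x 120 (y) x 52 mm high, walls and floor 5 mm thick. A fixed clear cover, 48 to 52 mm above the shelf (flush with the rim), closes the top from x = -140 to -30 mm, a black strip on its edge; from x = -30 to +140 mm the top is open, 110 mm wide. The -x end points roughly to the robot. Origin: centre of the underside, on the shelf.
- tongs: rigid one-piece white plastic tongs, 250 mm long (x), 18 mm high, about 50 g, lying on the box floor (5 mm above the shelf), nearly along the box's x. Tips at x = -125 mm, under the cover; handle, a solid bar 16 mm wide (y), from x = +15 to +125 mm, under the opening. Mass centre 10 to 20 mm to the handle side. Origin: centre of the underside; +x from tips to handle, z up.
- tongs_tip (a point): middle of the tips' end face: x = -125, y = 0, z = 9 mm in the tongs' frame.
- tongs_handle (a point): a good point to grip on the handle, mid-height: x = +55, y = 0, z = 9 mm in the tongs' frame.
- jar: bystander, to be left alone: empty clear plastic jar with a black twist cap, 56 mm across, 60 mm high. Origin: centre of its underside.
- bacteria_house: bystander, to be left alone: white ceramic bacteria house block with dark holes, 50 x 90 x 50 mm. Origin: centre of its underside.
- food_can: bystander, to be left alone: metal food can, 64 mm across, 80 mm high. Origin: centre of its underside.
- conditioner: bystander, to be left alone: grey plastic bottle, 60 mm across, 120 mm high. Origin: centre of its underside.
- net_frame: bystander, to be left alone: flat black plastic net frame, 110 x 160 mm, 12 mm high. Origin: centre of its underside.
- algae_magnet: bystander, to be left alone: black magnet cleaner, 75 x 45 mm, 35 mm high. Origin: centre of its underside.
Not all that is in view belongs to the job. What is shaped like the dish but purple, red or yellow is not meant.

How it is judged:
By the outcome, as a careful person would: the job done as asked, in the order asked, and still so for the second after the job is handed in, while the arm keeps its last pose, push and grip.
It also fails if it takes over 64 s, if anything falls off the work surface, if the arm or the gripper's body presses on something with over 40 N, if the wrist force passes 120 N, or if a joint passes its speed limit or range.

ROBOT

A 6-joint arm with a two-finger parallel gripper is mounted at the origin on the work surface. World frame = base frame: x ahead of the robot, y to its left, z up, the work surface at z = 0. Lengths are in m, angles in rad, forces in N, time in s.
With the tool pointing down it reaches from about 0.325 to 0.9 m from the base axis. Payload 6.1 kg.
Tool frame: the origin (TCP) lies midway between the tips of the shut fingers; the grasp point (between the pads) lies 19 mm behind it; z points along the fingers, x is the direction in which the jaws open and shut, and the axes are right-handed (so a half turn about z gives the same grasp; the last joint's range is limited). The gripper opens to 87 mm and grips with 3 to 60 N. Pads are 19 mm wide; open, the fingers measure 117 mm over their backs; the gripper's body (75 mm by 190 mm) begins 51 mm behind the grasp point.
Start: joints at [1.164, 0.22, 1.526, -0, 1.395, -0.126], TCP at [0.173, 0.601, 0.223] pointing down, gripper open.
Joint ranges: [-2.98, 2.98], [-0.91, 2.08], [0.09, 2.57], [-1.24, 4.39], [0.2, 2.65], [-2.68, 2.68]. Speed limits (rad/s): [2.57, 2.57, 3.01, 3.14, 3.14, 3.14].

INTERFACE

Orientations are given as a rotation vector (axis times angle).
In Python, from rig import move_pose, move_straight, set_joints, set_gripper, wait, solve_ik, state, get_image, camera_params, IKError, sign_off gives the robot as it stands. Calls block until the motion is done:
- move_pose(position, orientation): joint-space move of the TCP to a pose.
- move_straight(position, rotation=None, rate=0.15): straight line of the TCP; rotation=None keeps the orientation; rate is the mean speed in m/s.
- set_joints(angles): joint-space move.
- set_gripper(opening, force=None): finger opening in m; force is the grip in N (None keeps the last); returns when the fingers have stopped.
- wait(seconds).
- solve_ik(position, orientation): joint angles nearest the present ones, or None.
- state(): the state.
- get_image(name): name is "side" or "top" or "wrist"; returns (picture, depth): 384x512x3 uint8, blue, green, red; 384x512 float32, m along the optical axis (not along the pixel's ray), 0 where there is no reading.
- camera_params(name): a dict with "intrinsics" (3x3 intrinsics, pixels), "extrinsics" (4x4, takes a point from camera to world coordinates). Camera axes: x right, y down, z forward; pixel columns grow to the right and rows downward; lengths in m; the calibration is good to about 2 mm. A picture is of the moment at which its call begins: read the wrist's pose just before it. camera_params takes no time and is no camera call; for the wrist camera it gives the pose at the moment of the call.
A pose or a line that the arm cannot do raises IKError and nothing moves.
- sign_off(): hands the job in, once; it reports no verdict.
The state is a dict: "t": time; "joint_pos": joint angles; "qvel": joint speeds; "joint_torque": joint torques, N m; "eef_pos": TCP position; "ee_rot": TCP orientation; "contact_force": force on the tool from outside, world axes, zero at the start; "wrist_torque": the same for the moment, N m; "grip_width": finger opening in m.
Only numpy, scipy, OpenCV 4.12 (cv2) and the standard library are available. Lean on these libraries where they do the work, as an engineer would, in place of code of your own. Each camera call takes 0.05 s, during which the arm holds its last target. There are 200 camera calls.

## Working session

There is one attempt and no reset: what is moved stays moved. The work goes in short steps, each a Python script; the robot and the scene stay as the last script left them, time stands still between calls to the robot, and variables do not carry over. Pictures are saved under pics/ and viewed, about 8 in all and at most 12, crops included, and the job is handed in when it is done.

```bash
mkdir -p pics; ls; python3 - <<'E'
from rig import *
import cv2,numpy as np
s=state();print(s)
for n in("top","side"):
    im,d=get_image(n);cv2.imwrite(f"pics/{n}0.png",im);np.save(f"pics/{n}0.npy",d)
    p=camera_params(n);print(n,np.round(p["intrinsics"],1).tolist(),np.round(p["extrinsics"],3).tolist())
E
```

```text
pics
{'t': 0.0, 'joint_pos': array([ 1.16391651e+00,  2.21218170e-01,  1.52764390e+00, -7.66942205e-06,
        1.39471460e+00, -1.26113495e-01]), 'qvel': array([-1.22425458e-03,  4.95307686e-04, -1.53424346e-03,  5.83118005e-05,
       -1.14680281e-03,  5.36782964e-06]), 'joint_torque': array([-3.24063192e-03, -4.94611967e+01, -3.87369883e+01,  6.94957003e-02,
        5.73007716e-02, -1.51037871e-04]), 'eef_pos': array([0.17294072, 0.5999287 , 0.22142485]), 'ee_rot': array([ 2.50962394,  1.88816377, -0.00269951]), 'contact_force': array([ 0.27739512, -0.12600277,  0.22108288]), 'wrist_torque': array([ 0.00456783,  0.01424114, -0.02242362]), 'grip_width': 0.08709955070879834}
top [[423.4, 0.0, 259.1], [0.0, 423.4, 188.9], [0.0, 0.0, 1.0]] [[0.008, -0.99, 0.14, 0.403], [-1.0, -0.007, 0.007, -0.014], [-0.006, -0.14, -0.99, 1.397], [0.0, 0.0, 0.0, 1.0]]
side [[461.8, 0.0, 248.5], [0.0, 461.8, 189.3], [0.0, 0.0, 1.0]] [[0.784, -0.425, 0.451, -0.03], [-0.62, -0.515, 0.592, -0.831], [-0.02, -0.744, -0.667, 0.95], [0.0, 0.0, 0.0, 1.0]]
```

View pics/top0.png

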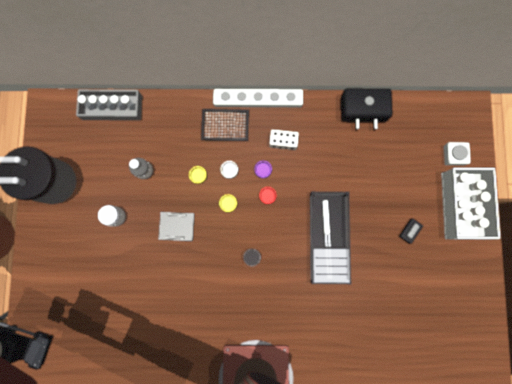

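View pics/side0.png

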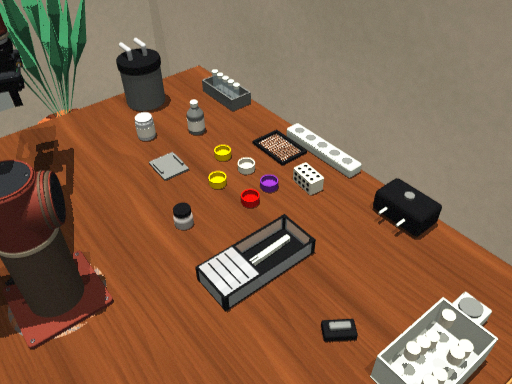

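The top view shows the white dish at (229,169), the stage at (177,227), and the box around (330,238) with the tongs handle at (326,200–245). The side view agrees: dish (246,166), stage (169,165), tongs handle (270,249). Next I'll measure these with rays onto planes.

```bash
cat > h.py <<'E'
from rig import *
import cv2,numpy as np
from scipy.spatial.transform import Rotation as R
def ray(P,uv,z):
    K,E=P["intrinsics"],P["extrinsics"]
    d=E[:3,:3]@np.linalg.inv(K)@np.array([uv[0],uv[1],1.]); o=E[:3,3]
    return o+d*(z-o[2])/d[2]
def proj(P,X):
    K,E=P["intrinsics"],P["extrinsics"]
    c=K@(E[:3,:3].T@(np.asarray(X)-E[:3,3])); return c[:2]/c[2]
def blobs(mask,lo=30,hi=1e9):
    cs,_=cv2.findContours(mask.astype(np.uint8),cv2.RETR_EXTERNAL,cv2.CHAIN_APPROX_NONE)
    return [c for c in cs if lo<=cv2.contourArea(c)<=hi]
def down(a):
    "tool pointing down, jaw (tool x) at world angle a"
    x=np.array([np.cos(a),np.sin(a),0]);z=np.array([0,0,-1.])
    return R.from_matrix(np.c_[x,np.cross(z,x),z]).as_rotvec()
E
python3 - <<'E'
from h import *
P=camera_params("top");im=cv2.imread("pics/top0.png");d=np.load("pics/top0.npy")
hsv=cv2.cvtColor(im,cv2.COLOR_BGR2HSV)
m=(hsv[...,1]<60)&(hsv[...,2]>110)
for c in blobs(m,40):
    (u,v),(w,h),a=cv2.minAreaRect(c)
    if not(150<u<360 and 140<v<300):continue
    z=.01 if u<200 else .028
    print("blob",round(u),round(v),np.round([w,h,a],1),ray(P,(u,v),z).round(3),"box",[ray(P,p,z)[:2].round(3).tolist() for p in cv2.boxPoints(((u,v),(w,h),a))])
# box rim at z=.052 from dark mask
dk=(hsv[...,2]<70)
for c in blobs(dk,800):
    r=cv2.minAreaRect(c)
    if 300<r[0][0]<360 and 180<r[0][1]<300:
        print("box",r,[ray(P,p,.052)[:2].round(3).tolist() for p in cv2.boxPoints(r)])
sm=camera_params("wrist");print(np.round(sm["extrinsics"],3).tolist(),np.round(sm["intrinsics"],1).tolist())
E
```

```text
blob 332 266 [35. 37. 90.] [ 0.351 -0.236  0.028] box [[0.406, -0.178], [0.407, -0.296], [0.297, -0.294], [0.296, -0.177]]
blob 176 226 [34.6 28.1  3.2] [0.473 0.267 0.01 ] box [[0.43, 0.325], [0.522, 0.323], [0.517, 0.21], [0.425, 0.212]]
blob 326 223 [47.3  7.3 86.4] [ 0.488 -0.221  0.028] box [[0.563, -0.205], [0.565, -0.229], [0.413, -0.236], [0.411, -0.213]]
blob 229 170 [17.7 17.7 45. ] [0.659 0.096 0.028] box [[0.659, 0.137], [0.701, 0.096], [0.66, 0.054], [0.618, 0.095]]
[[0.277, 0.929, 0.243, 0.106], [0.961, -0.268, -0.072, 0.619], [-0.002, 0.254, -0.967, 0.384], [0.0, 0.0, 0.0, 1.0]] [[330.5, 0.0, 253.4], [0.0, 330.5, 201.2], [0.0, 0.0, 1.0]]
```

```bash
python3 - <<'E'
from h import *
def look(n):
    P=camera_params("wrist");im,d=get_image("wrist");cv2.imwrite(f"pics/{n}.png",im);np.savez(f"pics/{n}.npz",d=d,K=P["intrinsics"],E=P["extrinsics"]);return P,im
move_pose([.473,.267,.2],down(np.pi/2));look("stage");print(state()["joint_pos"].round(2))
for a in(0,np.pi,np.pi/2):
    q=solve_ik([.659,.096,.2],down(a));print(a,None if q is None else np.round(q,2))
a=0 if solve_ik([.659,.096,.2],down(0)) is not None else np.pi
move_pose([.659,.096,.2],down(a));look("dish");print(a,state()["joint_pos"].round(2),state()["t"])
A=cv2.imread("pics/stage.png");B=cv2.imread("pics/dish.png");cv2.imwrite("pics/pair.png",cv2.resize(np.hstack([A,B]),(800,300)))
E
```

```text
[ 0.37  0.04  1.77  0.    1.33 -1.2 ]
0 [ 0.03  0.33  1.43 -0.    1.38  0.03]
3.141592653589793 None
1.5707963267948966 [ 0.03  0.33  1.43 -0.    1.38 -1.54]
0 [0.03 0.33 1.43 0.   1.38 0.03] 2.975
```

View pics/pair.png

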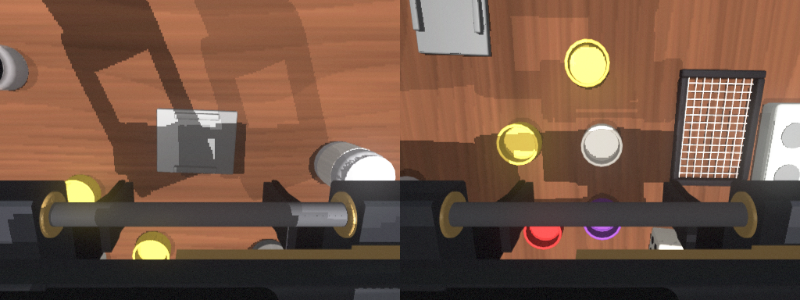

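The left view shows the stage at about (198,140) with its stops at the top and bottom edges, partly in shadow. The right view shows the white dish at (601,145), with clear space on both jaw sides: yellow dish at (519,143), net frame at 680 and beyond.

```bash
python3 - <<'E'
from h import *
def load(n):
    f=np.load(f"pics/{n}.npz");return cv2.imread(f"pics/{n}.png"),f["d"],dict(intrinsics=f["K"],extrinsics=f["E"])
def xyz(d,P):
    v,u=np.mgrid[:384,:512];K,E=P["intrinsics"],P["extrinsics"]
    c=np.stack([(u-K[0,2])/K[0,0]*d,(v-K[1,2])/K[1,1]*d,d],-1);return c@E[:3,:3].T+E[:3,3]
im,d,P=load("stage");X=xyz(d,P)
m=(X[...,2]>.005)&(X[...,2]<.03)&(d>0)&(abs(X[...,0]-.473)<.08)&(abs(X[...,1]-.267)<.09)
c=max(blobs(m),key=cv2.contourArea);r=cv2.minAreaRect(c)
pts=np.array([ray(P,p,.01)[:2] for p in cv2.boxPoints(r)]);print("depth stage",r,pts.mean(0).round(4),pts.round(3).tolist(),np.median(X[m][:,2]))
rr=cv2.minAreaRect(X[m][:,:2].astype(np.float32)*1000);print("xy rect",rr)
hsv=cv2.cvtColor(im,cv2.COLOR_BGR2HSV);mc=(hsv[...,1]<60)&(hsv[...,2]>50)
for c in blobs(mc,1000):
    r=cv2.minAreaRect(c);pts=np.array([ray(P,p,.01)[:2] for p in cv2.boxPoints(r)])
    if abs(pts.mean(0)-[.473,.267]).max()<.03: print("colour",r,pts.mean(0).round(4),pts.round(3).tolist())
im,d,P=load("dish");X=xyz(d,P);hsv=cv2.cvtColor(im,cv2.COLOR_BGR2HSV)
m=(hsv[...,1]<60)&(hsv[...,2]>110)
for c in blobs(m,300):
    (u,v),rad=cv2.minEnclosingCircle(c);p=ray(P,(u,v),.028)
    if abs(p[:2]-[.659,.096]).max()<.03:
        q=np.array([ray(P,t[0],.028)[:2] for t in c]);print("dish",u,v,p.round(4),q.min(0),q.max(0),(q.min(0)+q.max(0))/2)
m=(X[...,2]>.022)&(d>0)&(abs(X[...,0]-.659)<.045)&(abs(X[...,1]-.096)<.045)
print("depth dish",X[m].min(0).round(4),X[m].max(0).round(4),((X[m].min(0)+X[m].max(0))/2).round(4))
E
```

```text
depth stage ((250.3675994873047, 180.84027099609375), (103.4212875366211, 81.26203918457031), 1.9749339818954468) [0.4738 0.2642] [[0.517, 0.205], [0.427, 0.211], [0.431, 0.32], [0.521, 0.32]] 0.010253646066905098
xy rect ((474.1890869140625, 264.4266662597656), (110.08783721923828, 90.03507232666016), 87.98912048339844)
colour ((250.38290405273438, 180.51278686523438), (103.34262084960938, 81.55471801757812), 1.9091525077819824) [0.4734 0.2642] [[0.516, 0.205], [0.427, 0.211], [0.43, 0.32], [0.52, 0.32]]
dish 257.7990417480469 185.54367065429688 [0.662  0.0949 0.028 ] [0.63432736 0.06534058] [0.68921089 0.12334206] [0.66176912 0.09434132]
depth dish [0.614 0.065 0.022] [0.704  0.1313 0.3179] [0.659  0.0981 0.17  ]
```

```bash
python3 - <<'E'
from h import *
D=[.662,.0945];S=[.474,.2643];b=np.radians(88)
move_pose([*D,.06],down(0));move_straight([*D,.006],rate=.06)
print(state()["contact_force"].round(1))
set_gripper(.045,15);wait(.2);s=state();print("grip",s["grip_width"],s["contact_force"].round(1),s["t"])
if s["grip_width"]<.05: raise SystemExit
move_straight([*D,.09],rate=.1)
print(state()["grip_width"])
move_pose([*S,.09],down(b));move_straight([*S,.022],rate=.08)
f0=state()["contact_force"][2]
for z in np.arange(.020,.0139,-.001):
    move_straight([*S,z],rate=.02);f=state()["contact_force"][2]-f0;print(round(z,4),round(f,2))
    if f>1.5:break
wait(.2);set_gripper(.087);wait(.2);print(state()["t"])
move_straight([*S,.06],rate=.08);move_pose([.474-.02,.2643,.2],down(b))
P=camera_params("wrist");im,d=get_image("wrist");cv2.imwrite("pics/placed.png",im)
hsv=cv2.cvtColor(im,cv2.COLOR_BGR2HSV)
np.savez("pics/placed.npz",d=d,K=P["intrinsics"],E=P["extrinsics"])
cv2.imwrite("pics/placed_c.png",cv2.resize(im[80:270,120:400],None,fx=2,fy=2));print(state()["t"])
E
```

```text
[-0.4  0.5  0.4]
grip 0.05542807351318014 [-0.5 -0.6  1. ] 5.4917
0.05536861917993608
0.02 -1.12
0.019 0.09
0.018 -0.14
0.017 -0.27
0.016 0.67
0.015 8.88
11.3167
12.7083
```

View pics/placed_c.png

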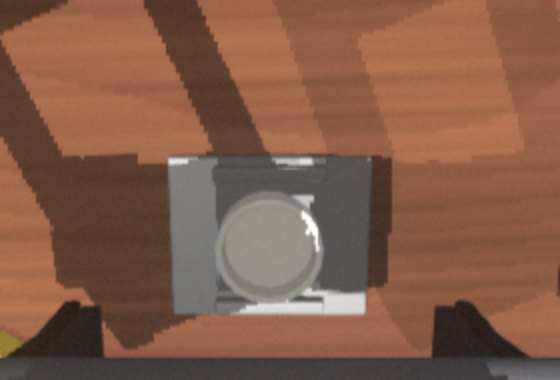

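The dish stands between the two stops, seen at about (268,247) in the crop, with the plate around it. Next I'll check its centring numerically and look at the tongs from above.

```bash
cat >> h.py <<'E'
def xyz(d,P):
    v,u=np.mgrid[:384,:512];K,E=P["intrinsics"],P["extrinsics"]
    c=np.stack([(u-K[0,2])/K[0,0]*d,(v-K[1,2])/K[1,1]*d,d],-1);return c@E[:3,:3].T+E[:3,3]
E
python3 - <<'E'
from h import *
f=np.load("pics/placed.npz");P=dict(intrinsics=f["K"],extrinsics=f["E"]);X=xyz(f["d"],P)
near=(abs(X[...,0]-.474)<.06)&(abs(X[...,1]-.264)<.07)
m=near&(X[...,2]>.026)&(X[...,2]<.05);print("dish",cv2.minEnclosingCircle(X[m][:,:2].astype(np.float32)),X[m][:,2].max())
m=near&(X[...,2]>.006)&(X[...,2]<.05);print("stage",cv2.minAreaRect(X[m][:,:2].astype(np.float32)*1000))
move_pose([.57,-.22,.24],down(np.pi/2))
P=camera_params("wrist");im,d=get_image("wrist");cv2.imwrite("pics/box.png",im);np.savez("pics/box.npz",d=d,K=P["intrinsics"],E=P["extrinsics"])
X=xyz(d,P);print(state()["t"],state()["joint_pos"].round(2))
hsv=cv2.cvtColor(im,cv2.COLOR_BGR2HSV);m=(hsv[...,1]<60)&(hsv[...,2]>130)
m&=(abs(X[...,0]-.43)<.17)&(abs(X[...,1]+.22)<.07)
for c in blobs(m,200):
    r=cv2.minAreaRect(c);print(np.round(r[0],1),np.round(r[1],1),round(r[2],1),[ray(P,p,.023)[:2].round(4).tolist() for p in cv2.boxPoints(r)])
E
```

```text
dish ((0.4743153750896454, 0.2639194428920746), 0.02800126187503338) 0.040269739300159035
stage ((473.8016052246094, 264.34405517578125), (110.0489501953125, 89.66498565673828), 87.85395812988281)
14.575 [-0.5   0.18  1.55  0.    1.42 -2.07]
[365.5 278.5] [ 17. 141.] 90.0 [[0.6888, -0.1668], [0.6887, 0.0101], [0.7123, 0.0135], [0.7124, -0.166]]
[246.7  94.4] [147.6  15. ] 87.0 [[0.4064, -0.238], [0.4057, -0.2224], [0.5596, -0.2137], [0.5605, -0.231]]
[237.   5.] [ 10. 116.] 90.0 [[0.3869, -0.2953], [0.3868, -0.1767], [0.396, -0.1764], [0.3961, -0.2958]]
```

View pics/box.png

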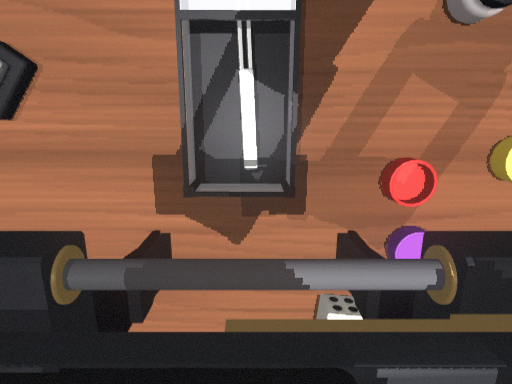

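The view shows the handle from (246,69) to (251,167), the arms running under the cover edge at v≈12, and the far rim corners at (184,195) and (295,193).

```bash
python3 - <<'E'
from h import *
f=np.load("pics/box.npz");P=dict(intrinsics=f["K"],extrinsics=f["E"]);X=xyz(f["d"],P)
for uv in[(184,195),(295,193),(300,15),(177,15),(240,8)]:print(uv,ray(P,uv,.052).round(4))
j,e=ray(P,(246.5,69),.023),ray(P,(250.5,167),.023);print("junction",j.round(4),"end",e.round(4),"len",np.linalg.norm(e-j))
m=(abs(X[...,0]-.5)<.075)&(abs(X[...,1]+.225)<.03)&(X[...,2]>.015)&(X[...,2]<.035)
r=cv2.minAreaRect(X[m][:,:2].astype(np.float32)*1000);print(r,np.median(X[m][:,2]))
m=(abs(X[...,0]-.45)<.2)&(abs(X[...,1]+.225)<.09)&(X[...,2]>.044)&(X[...,2]<.06)
print("rim",cv2.minAreaRect(X[m][:,:2].astype(np.float32)*1000),X[m][:,0].max(),np.median(X[m][:,2]))
# reach checks
a=np.radians(2.9);t0=np.array([np.cos(a),np.sin(a),0])
def tool(az,th):
    t=np.array([np.cos(az)*np.cos(th),np.sin(az)*np.cos(th),np.sin(th)]);x=np.array([-np.sin(az),np.cos(az),0]);z=np.array([np.cos(az)*np.sin(th),np.sin(az)*np.sin(th),-np.cos(th)])
    return t,z,R.from_matrix(np.c_[x,np.cross(z,x),z])
for az in(a,np.radians(15),np.radians(30)):
  for th in(30,40,45):
    t,z,r=tool(az,np.radians(th));tcp=np.array([.474,.264,.07])+.18*t+.006*z
    for s in(1,):
      q=solve_ik(tcp,r.as_rotvec());q2=solve_ik(tcp,(r*R.from_rotvec([0,0,np.pi])).as_rotvec())
      print(np.degrees(az).round(),th,*[None if k is None else np.round(k,2) for k in(q,q2)])
E
```

```text
(184, 195) [ 0.585  -0.2947  0.052 ]
(295, 193) [ 0.5827 -0.1738  0.052 ]
(300, 15) [ 0.4082 -0.1748  0.052 ]
(177, 15) [ 0.4084 -0.2921  0.052 ]
(240, 8) [ 0.4023 -0.232   0.052 ]
junction [ 0.4529 -0.2266  0.023 ] end [ 0.5587 -0.2225  0.023 ] len 0.1059412742158568
((493.24652099609375, -225.3697967529297), (136.66970825195312, 16.5539493560791), 2.4343159198760986) 0.022907898165995977
rim ((491.33489990234375, -234.77874755859375), (121.9478759765625, 192.5903778076172), 89.92438507080078) 0.5877082125630522 0.0520556297307978
3.0 30 [ 0.37  0.11  1.87 -0.26  0.67 -1.09] [ 0.37  0.11  1.87 -0.26  0.67  2.05]
3.0 40 [ 0.41 -0.02  2.03 -0.48  0.52 -0.86] [ 0.41 -0.02  2.03 -0.48  0.52  2.28]
3.0 45 [ 0.44 -0.08  2.1  -0.65  0.46 -0.69] [ 0.44 -0.08  2.1  -0.65  0.46  2.46]
15.0 30 [ 0.37  0.11  1.88 -0.09  0.64 -1.41] [ 0.37  0.11  1.88 -0.09  0.64  1.73]
15.0 40 [ 0.38 -0.03  2.04 -0.18  0.45 -1.32] [ 0.38 -0.03  2.04 -0.18  0.45  1.82]
15.0 45 [ 0.39 -0.1   2.12 -0.26  0.35 -1.23] [ 0.39 -0.1   2.12 -0.26  0.35  1.91]
30.0 30 [ 0.36  0.11  1.88  0.14  0.64 -1.82] [0.36 0.11 1.88 0.14 0.64 1.32]
30.0 40 [ 0.34 -0.04  2.05  0.27  0.46 -1.96] [ 0.34 -0.04  2.05  0.27  0.46  1.18]
30.0 45 [ 0.32 -0.11  2.13  0.4   0.37 -2.09] [ 0.32 -0.11  2.13  0.4   0.37  1.05]
```

```bash
cat >> h.py <<'E'
AZ=np.radians(2.7)
def pose(U,th,az=AZ,h=.003):
    "TCP pose for tongs underside tip point U and tilt th (rad); TCP at tongs x=+55, h above underside"
    c,s=np.cos(th),np.sin(th);e=np.array([np.cos(az),np.sin(az),0]);k=np.array([0,0,1.])
    t=c*e+s*k;z=s*e-c*k;x=np.array([-np.sin(az),np.cos(az),0])
    return np.asarray(U)+.18*t-h*z,R.from_matrix(np.c_[x,np.cross(z,x),z]).as_rotvec()
E
python3 - <<'E'
from h import *
e=np.array([np.cos(AZ),np.sin(AZ),0])
G=np.array([.4905,-.2255,.005]);U0=G-.18*e;print("tip",U0)
wps=[(0,.003,3),(0,.003,8),(.012,.003,11),(.035,.003,14),(.060,.003,20),(.085,.005,28),(.11,.008,40)]
W=[pose(U0+a*e+[0,0,l],np.radians(d)) for a,l,d in wps]
W.append(pose(U0+.11*e+[0,0,.14],np.radians(40)));W.append(pose([.474,.264,.145],np.radians(40)))
for p,r in W:
    q=solve_ik(p,r);print(p.round(3),None if q is None else q.round(2))
    if q is None: raise SystemExit("ik")
p,r=pose(U0,0)
set_gripper(.045,50)
move_pose([p[0],p[1],.1],r);move_straight([p[0],p[1],.03],rate=.1)
f0=state()["contact_force"].copy();move_straight(p,rate=.04);print("down",state()["eef_pos"].round(4),(state()["contact_force"]-f0).round(1))
set_gripper(.008,50);wait(.3);s=state();print("grip",s["grip_width"],(s["contact_force"]-f0).round(1),s["t"])
if not .012<s["grip_width"]<.02: raise SystemExit("no grip")
for p,r in W[:2]:
    move_straight(p,r,rate=.04);s=state();print((s["contact_force"]-f0).round(1),s["wrist_torque"].round(2),round(s["grip_width"],4))
im,_=get_image("side");cv2.imwrite("pics/tilt.png",cv2.resize(im[200:320,180:330],None,fx=4,fy=4));print(state()["t"])
E
```

```text
tip [ 0.31069982 -0.23397916  0.005     ]
[ 0.49  -0.226  0.02 ] [-0.6   0.23  1.94  0.04  0.94 -2.24]
[ 0.488 -0.226  0.036] [-0.64  0.15  2.    0.11  0.89 -2.32]
[ 0.499 -0.225  0.045] [-0.65  0.12  2.02  0.16  0.86 -2.36]
[ 0.519 -0.224  0.054] [-0.64  0.12  2.01  0.21  0.84 -2.39]
[ 0.539 -0.223  0.072] [-0.66  0.07  2.04  0.32  0.79 -2.48]
[ 0.553 -0.223  0.097] [-0.7   0.01  2.1   0.5   0.73 -2.65]
[ 0.556 -0.222  0.131] Noneik
```

Joint 6 would run out of range, so I'll use the half-turned grasp.

```bash
sed -i 's/x=np.array(\[-np.sin(az),np.cos(az),0\])$/x=np.array([np.sin(az),-np.cos(az),0])/' h.py; cat > w.py <<'E'
from h import *
e=np.array([np.cos(AZ),np.sin(AZ),0])
G=np.array([.4905,-.2255,.005]);U0=G-.18*e
wps=[(0,.003,3),(0,.003,8),(.012,.003,11),(.035,.003,14),(.060,.003,20),(.085,.005,28),(.11,.008,40)]
W=[pose(U0+a*e+[0,0,l],np.radians(d)) for a,l,d in wps]
W.append(pose(U0+.11*e+[0,0,.14],np.radians(40)));W.append(pose([.474,.264,.145],np.radians(40)))
E
python3 - <<'E'
from w import *
for p,r in W:
    q=solve_ik(p,r);print(p.round(3),None if q is None else q.round(2))
    if q is None: raise SystemExit("ik")
p,r=pose(U0,0)
set_gripper(.045,50)
move_pose([p[0],p[1],.12],r);move_straight([p[0],p[1],.03],rate=.1)
f0=state()["contact_force"].copy();move_straight(p,rate=.04);print("down",state()["eef_pos"].round(4),(state()["contact_force"]-f0).round(1))
set_gripper(.008,50);wait(.3);s=state();print("grip",s["grip_width"],(s["contact_force"]-f0).round(1),s["t"])
if not .012<s["grip_width"]<.02: raise SystemExit("no grip")
for p,r in W[:2]:
    move_straight(p,r,rate=.04);s=state();print((s["contact_force"]-f0).round(1),s["wrist_torque"].round(2),round(s["grip_width"],4))
im,_=get_image("side");cv2.imwrite("pics/tilt.png",cv2.resize(im[200:320,180:330],None,fx=4,fy=4));print(state()["t"])
E
```

```text
[ 0.49  -0.226  0.02 ] [-0.6   0.23  1.94  0.04  0.94  0.9 ]
[ 0.488 -0.226  0.036] [-0.64  0.15  2.    0.11  0.89  0.82]
[ 0.499 -0.225  0.045] [-0.65  0.12  2.02  0.16  0.86  0.78]
[ 0.519 -0.224  0.054] [-0.64  0.12  2.01  0.21  0.84  0.76]
[ 0.539 -0.223  0.072] [-0.66  0.07  2.04  0.32  0.79  0.66]
[ 0.553 -0.223  0.097] [-0.7   0.01  2.1   0.5   0.73  0.5 ]
[ 0.556 -0.222  0.131] [-0.8  -0.1   2.21  0.83  0.71  0.16]
[ 0.556 -0.222  0.263] [-0.8  -0.29  2.1   0.64  0.93  0.44]
[0.61  0.27  0.263] [ 0.42 -0.13  1.96 -0.38  0.68  2.16]
down [ 0.4905 -0.2255  0.0079] [ 0.4  0.1 -0.4]
grip 0.015388546913583448 [-0.5  0.8  1.5] 20.7583
[-0.9 -0.4 -1.5] [-0.02  0.22  0.02] 0.0153
[-0.5  0.4 -0.9] [-0.08  0.26 -0.02] 0.0152
21.8083
```

View pics/tilt.png

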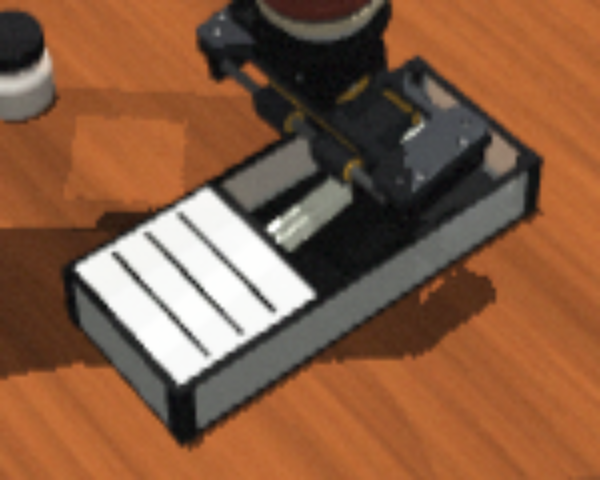

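The gripper holds the tongs (width 15.3 mm), the arms slant at (310,215) under the cover edge, and forces are only about 1 N. I'll carry on drawing them out.

```bash
python3 - <<'E'
from w import *
f0=state()["contact_force"].copy()
for i,(p,r) in enumerate(W[2:8]):
    move_straight(p,r,rate=.04 if i<5 else .12);s=state();f=s["contact_force"]-f0;print(f.round(1),s["wrist_torque"].round(2),round(s["grip_width"],4),round(s["t"],1))
    if np.linalg.norm(f)>7: raise SystemExit("force")
    if i==4: im,_=get_image("side")
p,r=W[8];move_straight(p,r,rate=.2);p,r=pose([.474,.264,.085],np.radians(40));move_straight(p,r,rate=.08);wait(.3)
s=state();print(s["eef_pos"].round(3),p.round(3),s["t"])
a,d=get_image("side");t,dt=get_image("top");np.save("pics/fs.npy",d);np.save("pics/ft.npy",dt);cv2.imwrite("pics/fs.png",a);cv2.imwrite("pics/ft.png",t)
cv2.imwrite("pics/fin.png",np.hstack([cv2.resize(a[60:260,70:270],(400,400)),cv2.resize(t[150:290,110:250],(400,400))]))
E
```

```text
[0.1 1.3 0.4] [-0.08  0.32  0.04] 0.0156 22.3
[0.  0.2 1.3] [-0.06  0.25  0.03] 0.0157 23.0
[0.3 0.  0.8] [-0.06  0.38  0.05] 0.0156 23.8
[-0.9  0.3  1.3] [-0.1   0.42 -0.03] 0.0158 24.7
[ 0.4 -0.8  0.7] [-0.11  0.54 -0.02] 0.0156 25.7
[ 1.1 -0.   0.8] [-0.07  0.59  0.04] 0.0152 27.0
[0.61  0.271 0.204] [0.61  0.27  0.203] 30.825
```

View pics/fin.png

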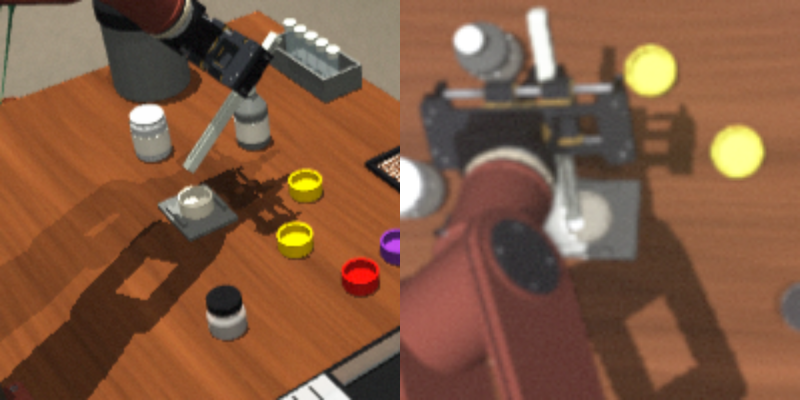

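The side crop shows the tongs slanting tips-down, with the tip at (190,165) above the dish at (197,203). The top crop has the tip near (577,230) and the dish near (590,218). I'll triangulate the tip.

```bash
python3 - <<'E'
from h import *
S,T=camera_params("side"),camera_params("top")
for n,P in(("side",S),("top",T)):
    print(n,"expect tip",proj(P,pose([0,0,0],0)[0]*0+[.474,.264,.09]).round(1),"dish",proj(P,[.474,.264,.038]).round(1))
M=lambda P:P["intrinsics"]@np.linalg.inv(P["extrinsics"])[:3]
X=cv2.triangulatePoints(M(S),M(T),np.array([[165.],[142.5]]),np.array([[172.],[229.5]]));print("tip",(X[:3]/X[3]).ravel().round(4))
# depth-based: white thin points near the tip in the side view
d=np.load("pics/fs.npy");Xs=xyz(d,S);m=(d>0)&(Xs[...,2]>.05)&(Xs[...,2]<.16)&(abs(Xs[...,0]-.5)<.09)&(abs(Xs[...,1]-.264)<.05)
Q=Xs[m];print(len(Q))
for lo in np.arange(.05,.16,.01):
    k=Q[(Q[:,2]>=lo)&(Q[:,2]<lo+.01)]
    if len(k):print(lo.round(2),len(k),k.mean(0).round(3))
s=state();print(s["t"],s["contact_force"].round(1))
E
```

```text
side expect tip [163.6 145.5] dish [166.  158.5]
top expect tip [171.8 224.5] dish [175.2 225.4]
tip [0.4667 0.2543 0.1094]
225
0.09 13 [0.481 0.259 0.096]
0.1 32 [0.481 0.259 0.106]
0.11 38 [0.493 0.261 0.115]
0.12 37 [0.506 0.262 0.125]
0.13 30 [0.518 0.262 0.135]
0.14 38 [0.527 0.261 0.145]
0.15 37 [0.54  0.263 0.155]
30.925 [ 0.3  0.3 -0.5]
```

```bash
python3 - <<'E'
from h import *
p,r=pose([.479,.264,.067],np.radians(40));move_straight(p,r,rate=.05);wait(1.0)
s=state();print(s["eef_pos"].round(4),p.round(4),abs(s["qvel"]).max().round(4),s["contact_force"].round(1),round(s["grip_width"],4),s["t"])
S=camera_params("side");a,d=get_image("side");X=xyz(d,S)
m=(d>0)&(X[...,2]>.05)&(X[...,2]<.09)&(abs(X[...,0]-.48)<.06)&(abs(X[...,1]-.264)<.05);print("tip pts",X[m].min(0).round(3),X[m].max(0).round(3))
m=(d>0)&(X[...,2]>.033)&(X[...,2]<.043)&(abs(X[...,0]-.474)<.06)&(abs(X[...,1]-.264)<.06);print("dish pts",X[m].min(0).round(3),X[m].max(0).round(3))
cv2.imwrite("pics/last.png",cv2.resize(a[60:200,100:280],None,fx=4,fy=4))
E
```

```text
[0.6148 0.2704 0.185 ] [0.6148 0.2704 0.185 ] 0.0021 [ 0.7 -0.5 -0.7] 0.0153 32.45
tip pts [0.473 0.252 0.073] [0.51  0.271 0.09 ]
dish pts [0.449 0.234 0.033] [0.503 0.291 0.043]
```

View pics/last.png

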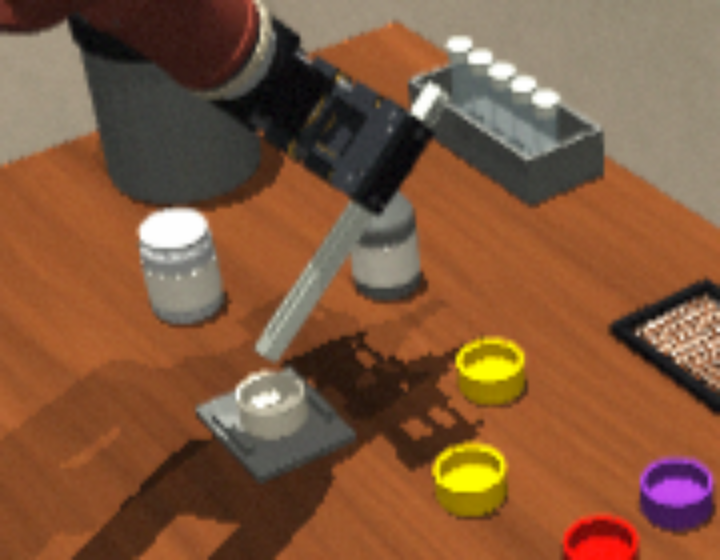

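The tip at (268,350) hangs over the dish at (272,400), which is still centred (measured centre 0.476, 0.2625). The tip is about 3.5 cm above the rim, the tongs are slanting and steady, and nothing else touches them. Handing in.

```bash
python3 -c "
from rig import *
sign_off();print(state()['t'])"
```

```text
the job is handed in; nothing more can be done
the job is handed in; nothing more can be done
```

I've set the dish on the plate, drawn the tongs out of the box, and handed the job in at about 32.5 s of the 64 s allowed. `sign_off` reports no verdict.

- **Dish:** I picked it up, set it down between the two stops and let go. The last force reading before I stopped lowering was about 9 N. The check after release put it within about 1 mm of the plate's centre, and it had not visibly moved by the end.
- **Tongs:** I gripped the handle at 50 N, tilted it up in steps and drew it out through the opening. The force changes I read after each step stayed around 1–2 N.
- **Final pose:** The tongs are held at about 40° with the tips down. The lowest tip point is about 3.5 cm above the dish rim, and nothing else is touching them. The arm was still, with the grip steady at 15.3 mm.

**Checks that disagreed:** Before the last small move, a hand-picked tip position from two camera views was 1–2 cm off the depth reading (x 0.467, y 0.254, z 0.109 m). I trusted the depth reading, which matched the expected pose to within about 1 cm. I then moved the tips 5 mm forward and 18 mm down. The first approach to the tongs was refused because the wrist joint would have run out of range, so I gripped them with the hand turned half round. Nothing had moved before that.

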